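# Set the length stop from the master tool

## Robot

A 6-joint arm with a two-finger parallel gripper is mounted at the origin on the work surface. World frame = base frame: x ahead of the robot, y to its left, z up, the work surface at z = 0. Lengths are in m, angles in rad, forces in N, time in s.
With the tool pointing down it reaches from about 0.325 to 0.775 m from the base axis. Payload 5.5 kg.
Tool frame: the origin (TCP) lies on the centre line of the jaws, within the pads' length; the fingertips stand 25 mm ahead of it and the grasp point (between the pads) lies 6 mm ahead of it (robot.finger_overhang is the z of the fingertips in the tool frame, in m); z points along the fingers, y is the line along which they close (so a half turn about z gives the same grasp; the last joint's range is limited). The gripper opens to 88 mm and grips with 3 to 60 N. Pads are 20 mm wide; open, the fingers measure 115 mm over their backs; the gripper's body (75 mm by 178 mm) begins 61 mm behind the grasp point.
Start: joints at [-1.355, 0.091, 1.231, -0, 1.82, -0.057], TCP at [0.162, -0.578, 0.248] pointing down, gripper open.
Joint ranges: [-2.87, 2.87], [-0.86, 2.18], [0.17, 2.46], [-1.51, 4.65], [0.06, 2.69], [-2.65, 2.65]. Speed limits (rad/s): [2.57, 2.57, 3.01, 3.14, 3.14, 3.14].

## Interface

Orientations are given as a 3x3 rotation matrix whose columns are the frame's x, y, z axes.
In Python, from bench import status, cams, sign_off, robot gives the robot as it stands.
- The arm moves only by the shell command python3 -m creep 'ROWS' [FORCE]. ROWS is JSON, a list that holds one entry, the list of rows, each a list of 7 numbers: the turn, a rotation vector about the tool's x, y, z in rad, then the shift along the tool's x, y, z in m, then the closure in counts, from 0 (fully open) to 255 (shut). In form: [[[wx, wy, wz, dx, dy, dz, jaw], ...]]. A call has 1 to 20 rows; each row shifts and turns the commanded pose from where the row before left it, along the tool's axes as they then stand; what a row does not reach is not made up. A row lasts 1/10 s, in which the tool goes at most 50 mm and 8.59 degrees, less where a joint would pass 70% of its speed; a pose out of reach is approached as far as the arm can. A call is refused whole if a number of a shift passes 0.05 or a number of a turn 0.15, either way. A call with a gripper value outside its range is refused whole. The fingers move at their own pace and stop on an object; FORCE is the grip in N (left out, the last holds). Time passes only in rows, so rows that do not move let the fingers close. It gives the time, the measured TCP pose, the force, the opening and the grip force at its end, in the units of the state.
- status.get_obs(): the state, without advancing time (a new reading comes with each control period).
- cams.read_camera(name): name is "side" or "top" or "wrist"; returns a dict with "image" (400x640x3 uint8, blue, green, red), "vfov" (degrees; the focal length in pixels is half the picture's height over the tangent of half this angle, whatever the lens; pixels are square), "cx", "cy" (the principal point, pixels), "dist" ([k1, k2, p1, p2, k3] as OpenCV has them; the pictures are not rectified), "world_from_camera" (4x4, takes a point from camera to world coordinates); the wrist camera has in their place "hand_eye" (4x4, takes a point from camera to tool coordinates, whose origin is the TCP and whose axes are the flange's). Camera axes: x right, y down, z forward; pixel columns grow to the right and rows downward; lengths in m; the calibration is good to about 2 mm. A picture is of the moment at which its call begins: read the wrist's pose just before it. There is no depth.
- sign_off(): hands the job in; it is judged then, once.
Trained networks look in a picture, given as the dict that the camera call returned (one of the last four; its "shot" number tells which), for a name from the list of things; names that differ only in an ending like _2 or _b are one class to them, and where a whole thing is asked for, a point or a joint stands for the part that bears it (a point fixed in the world has none). Each returns a list of dicts, best first, with "p" (0 to 1); they miss things now and then, are a little off and sometimes report something else, mostly with a low value. They report only what shows in the picture. A call takes as long as a camera call. They do not tell look-alikes from the thing itself.
- cams.find_in(picture, query): "box" ([left, top, right, bottom] in pixels, round what is visible of it).
The state is a dict: "clock": time; "joint_positions": joint angles; "dq": joint speeds; "joint_efforts": joint torques, N m; "eef_pos": TCP position; "tool_rot": TCP orientation; "contact_force": force on the tool from outside, world axes, zero at the start; "wrist_torque": the same for the moment, N m; "gripper_width": finger opening in m; "finger_force": force on a finger pad.
Only numpy, scipy, OpenCV 4.12 (cv2) and the standard library are available. Lean on these libraries where they do the work, as an engineer would, in place of code of your own. Each camera call takes 0.05 s, during which the arm holds its last target. There are 200 camera calls.

## Task

Set the length stop of the tool-setting stand from the master that stands in its sleeve, a collet holder with an end mill: swing the arm round over the end mill until it meets its stop pin, slide the stop rod slowly down until its foot just touches the end of the mill, and then lock it there by pressing the clamp lever fully down. Feel for the contact, carbide chips easily: never press the foot on the mill with more than about 2 kg (20 N). The foot must still be touching when you let go; do not touch the master yourself or disturb anything else on the bench.

Things in the scene. Friction and masses are not known exactly. Their poses are not given: they have to be found in the camera images.
- stand: Tool-setting stand, fixed to the bench. Origin: on the vertical axis of the setting sleeve, at bench level; z up, x from the sleeve to the column. Steel base plate 260 x 170 x 20 mm (x -60 to 200, y -85 to 85 mm). Dark sleeve, 44 mm in diameter, top at z = 60 mm, holds the master. Round column, 28 mm in diameter, at x = 150 mm, top at z = 205 mm; it carries the grey arm.
- stop_arm (a joint): Turn of the arm about the column, rad. 0 = against the stop pin: arm along the stand's -x, rod exactly over the sleeve. Grows as the arm is swung aside, counter-clockwise from above (rod goes to the stand's -y side). Starts at 0.5 to 0.95. Friction 0.5 N m (about 3.5 N at the rod); stays where left. Most simply swung by the head of the stop rod.
- boss_top (a point): Centre of the top of the split boss at the arm's end, 150 mm from the column axis, 176 mm above the bench; the stop rod slides up and down through it. The boss is 38 mm in diameter and 30 mm tall, with two clamp ears outside it (away from the column).
- stop_rod: Upright steel stop rod, 12 mm thick, sliding in the boss and turning with the arm. Origin: centre of the underside of its flat foot (white soft-plastic disc 20 mm in diameter, 8 mm thick, gives 0.05 mm per N), z up. The foot starts 126 to 138 mm above the bench and can go down to 83 mm. Friction 5 N holds it where left: about 3 N push it down, 7 N lift it; held fast when the clamp is tight.
- rod_head (a point): Centre of the knurled head of the stop rod, 122 mm above the foot's underside: 30 mm in diameter, 26 mm tall, the place to grip the rod from above. At least 27 mm of bare rod stay free between head and boss.
- holder: The master: a straight-shank collet holder standing loose in the sleeve, with a carbide end mill, cutting end up. Origin: centre of the underside of its shoulder (30 mm in diameter), on the sleeve's top, 60 mm above the bench; its dark nut ends 25 mm above that. The mill, 10 mm in diameter, stands out of the nut by 8 to 29 mm, different each time: its flat end is 94 to 114 mm above the bench.
- clamp_lever (a joint): Clamp lever, rad. 0 = slack, pointing 50 degrees above level; 1.1 = fully down and tight, 13 degrees below level, at its end stop. Starts at 0 to 0.2. Turns about a level axis, square to the arm, through lever_pivot, and points from there away from the column, along the arm. About 5 to 9 N straight down on the knob move it; it stays where left.
- lever_knob (a point): Centre of the black ball (20 mm in diameter) at the end of the clamp lever, 60 mm from lever_pivot. From the slack position it goes down and first outward along an arc in an upright plane parallel to the arm.
- lever_pivot (a point): Point on the lever's axis in the plane of the knob: beside the boss, 174 mm from the column axis along the arm and 25 mm to its +y side (with the arm at 0, stand frame), 161 mm above the bench.
- collet: Spring collet standing on the base plate, 33 mm in diameter, 42 mm tall; bystander, leave alone.
- gauge_block: Steel gauge block 30 x 9 x 9 mm lying on the base plate; bystander, leave alone.
- loupe: Black eye loupe, 36 mm in diameter, 30 mm tall; bystander, leave alone.
- calliper: Digital calliper, 235 mm long, lying flat; bystander, leave alone.
- tube_a: Clear square tool tube with blue cap, 100 x 20 x 20 mm; bystander, leave alone.
- tube_b: Another such tube; bystander, leave alone.
- insert_box: Grey box of inserts, 90 x 36 x 22 mm; bystander, leave alone.
- key_driver: Screwdriver with orange handle, 160 mm long; bystander, leave alone.
Not all that is in view belongs to the job. What is shaped like the holder but red is not meant.

How it is judged:
By the outcome, as a careful person would: the job done as asked, in the order asked, and still so for the second after the job is handed in, with the robot touching nothing.
It also fails if it takes over 51 s, if anything falls off the work surface, if the arm or the gripper's body presses on something with over 40 N, if the wrist force passes 120 N, or if a joint passes its speed limit or range.

## Working session

There is one attempt and no reset: what is moved stays moved. The work goes in short steps, Python scripts to look and compute and a shell command to move; the robot and the scene stay as the last step left them, time stands still between calls to the robot, and variables do not carry over. Pictures are saved under pics/ and viewed, at most 10 in all, crops included, and the job is handed in when it is done.

```bash
ls; mkdir -p pics; python3 - <<'E'
from bench import status,cams,robot
import cv2
o=status.get_obs(); print({k:(o[k]) for k in('clock','eef_pos','tool_rot','gripper_width','contact_force')})
ims=[]
for n in('top','side'):
    p=cams.read_camera(n); cv2.imwrite(f'pics/{n}0.png',p['image'])
    print(n,p['vfov'],p['cx'],p['cy'],p['dist'],p['world_from_camera'])
    for q in('stand','stop_rod','rod_head','boss_top','holder','lever_knob','lever_pivot','stop_arm'):
        try: print(q,[(d['box'],round(d['p'],2)) for d in cams.find_in(p,q)[:3]])
        except Exception as e: print(q,e)
E
```

```text
pics
{'clock': 0.0, 'eef_pos': array([ 0.16161592, -0.57756972,  0.24652595]), 'tool_rot': array([[ 9.63014640e-01,  2.69448758e-01, -4.12651167e-04],
       [ 2.69449051e-01, -9.63012796e-01,  1.88764809e-03],
       [ 1.11236077e-04, -1.92902121e-03, -9.99998133e-01]]), 'gripper_width': 0.08793971975455152, 'contact_force': array([ 0.53540711, -0.77450947,  0.04278976])}
top 50.89519759149559 318.2524856933807 200.11762210943172 [0.02369822 0.         0.         0.         0.        ] [[-0.01897159 -0.99152821  0.12849862  0.38732662]
 [-0.99981922  0.01865177 -0.00369192 -0.02855829]
 [ 0.00126392 -0.12854543 -0.99170282  1.26121316]
 [ 0.          0.          0.          1.        ]]
stand [([262.1, 141.5, 357.0, 234.9], 0.9)]
stop_rod [([335.8, 190.2, 356.2, 205.4], 0.69), ([261.4, 136.7, 356.7, 235.1], 0.45)]
rod_head [([150.0, 247.8, 227.2, 271.7], 0.48), ([295.4, 204.6, 309.5, 211.3], 0.25)]
boss_top [([278.2, 137.3, 358.1, 202.6], 0.56)]
holder [([293.1, 206.6, 303.2, 212.5], 0.59), ([341.2, 248.3, 346.5, 258.8], 0.5)]
lever_knob [([272.4, 181.5, 284.5, 194.6], 0.28)]
lever_pivot [([334.5, 193.6, 355.7, 205.5], 0.46)]
stop_arm []
side 47.923608129803526 314.15956165444476 205.5150193686768 [-0.05609168  0.          0.          0.          0.        ] [[-0.92779663 -0.25858091  0.2689411   0.21394874]
 [-0.37262811  0.60653755 -0.70232506  0.74883099]
 [ 0.01848498 -0.75182984 -0.65909801  0.94299215]
 [ 0.          0.          0.          1.        ]]
stand [([222.7, 165.5, 334.2, 304.0], 0.97)]
stop_rod [([291.1, 166.0, 304.0, 196.8], 0.71), ([236.4, 168.4, 326.3, 238.6], 0.52)]
rod_head [([296.2, 165.2, 300.3, 199.7], 0.77)]
boss_top [([238.0, 166.7, 327.9, 238.0], 0.7)]
holder [([358.7, 239.1, 370.2, 260.1], 0.75), ([296.2, 247.6, 311.0, 265.4], 0.51)]
lever_knob [([221.0, 168.8, 334.1, 305.5], 0.45)]
lever_pivot [([306.7, 178.6, 325.3, 211.3], 0.51)]
stop_arm []
```

```bash
python3 - <<'E'
import cv2
a=cv2.imread('pics/top0.png')[120:270,220:400]
b=cv2.imread('pics/side0.png')[150:320,200:400]
cv2.imwrite('pics/c0.png',cv2.resize(a,(720,600),interpolation=cv2.INTER_CUBIC))
cv2.imwrite('pics/c1.png',cv2.resize(b,(700,595),interpolation=cv2.INTER_CUBIC))
E
```

```text
(no output)
```

View pics/c0.png

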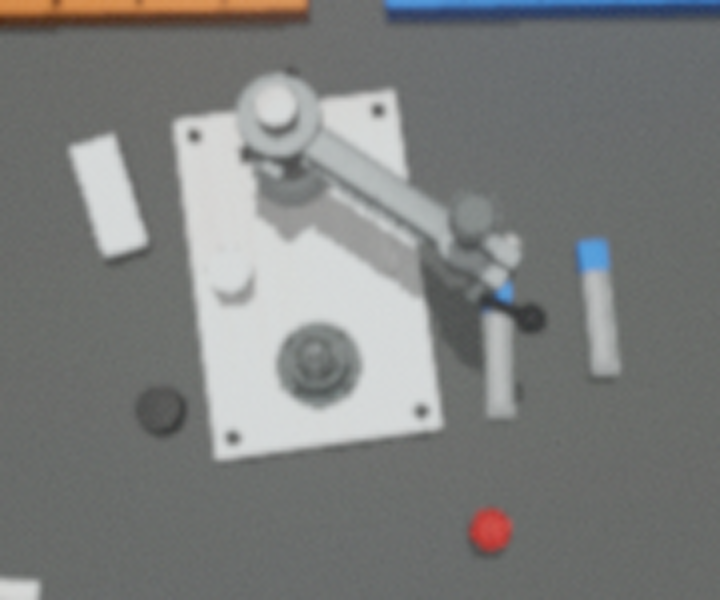

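View pics/c1.png

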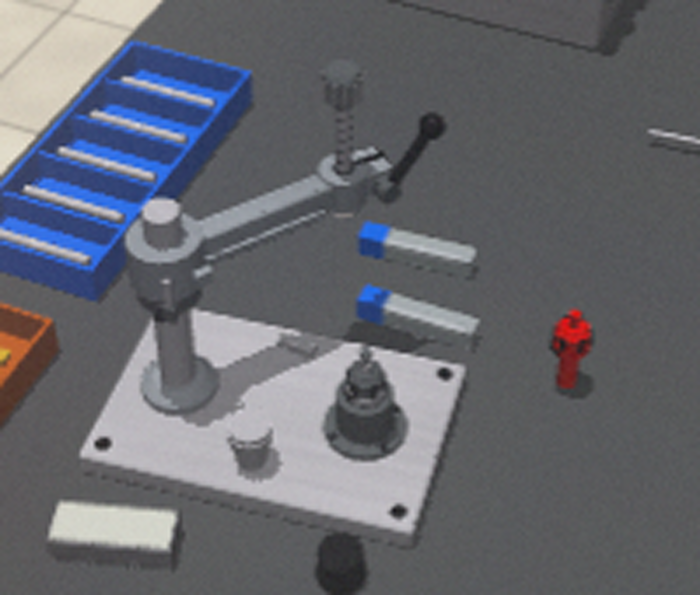

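```bash
cat > h.py <<'E'
import numpy as np,cv2
from scipy.optimize import least_squares
K={'top':(50.89519759149559,318.2524856933807,200.11762210943172,.02369822,np.array([[-0.01897159,-0.99152821,0.12849862,0.38732662],[-0.99981922,0.01865177,-0.00369192,-0.02855829],[0.00126392,-0.12854543,-0.99170282,1.26121316],[0,0,0,1]])),
'side':(47.923608129803526,314.15956165444476,205.5150193686768,-.05609168,np.array([[-0.92779663,-0.25858091,0.2689411,0.21394874],[-0.37262811,0.60653755,-0.70232506,0.74883099],[0.01848498,-0.75182984,-0.65909801,0.94299215],[0,0,0,1]]))}
def proj(n,P):
    v,cx,cy,k,T=K[n]; f=200/np.tan(np.radians(v/2)); Ti=np.linalg.inv(T)
    return cv2.projectPoints(np.atleast_2d(P).astype(float),cv2.Rodrigues(Ti[:3,:3])[0],Ti[:3,3],np.array([[f,0,cx],[0,f,cy],[0,0,1]]),np.array([k,0,0,0,0]))[0][:,0]
def Rz(a): c,s=np.cos(a),np.sin(a); return np.array([[c,-s,0],[s,c,0],[0,0,1]])
def world(s,P): return np.asarray(P)@Rz(s[2]).T+[s[0],s[1],0]
def arm(a,P): # P in stand frame at arm=0
    c=np.array([.15,0,0]); return (np.asarray(P)-c)@Rz(a).T+c
def knob(l): e=np.radians(50)-l; return np.array([-.024-.06*np.cos(e),.025,.161+.06*np.sin(e)])
E
cat > fit.py <<'E'
from h import *
ct=lambda x,y:(220+x/4,120+y/4); cs=lambda x,y:(200+x/3.5,150+y/3.5)
S=[('top',(.2,.085,.02),ct(174,120)),('top',(.2,-.085,.02),ct(396,91)),('top',(-.06,-.085,.02),ct(442,428)),('top',(-.06,.085,.02),ct(215,458)),('top',(.15,0,.205),ct(275,105)),
('side',(-.06,-.085,.02),cs(466,366)),('side',(-.06,.085,.02),cs(415,530)),('side',(.2,.085,.02),cs(82,455)),('side',(.15,0,.205),cs(161,210))]
def r(s): # pose + side-camera-independent offsets
    out=[]
    for n,P,u in S: out.append(proj(n,world(s,P))[0]-u)
    for n,P,u in [('top',None,ct(473,214)),('side',None,cs(342,85))]: out.append(proj(n,world(s[:3],arm(s[3],(0,0,s[4]))))[0]-u)
    for n,u in [('top',ct(530,317)),('side',cs(432,125))]: out.append(proj(n,world(s[:3],arm(s[3],knob(s[5]))))[0]-u)
    out.append(proj('side',world(s[:3],(0,0,s[6])))[0]-cs(366,349))
    return np.ravel(out)
q=least_squares(r,[.4,0,0,.7,.25,.1,.104],loss='soft_l1')
np.set_printoptions(precision=4,suppress=True)
s=q.x; print(s); print(r(s).reshape(-1,2).round(1).tolist())
print('head',world(s,arm(s[3],(0,0,s[4]))),'knob',world(s,arm(s[3],knob(s[5]))),'sleeve',s[:2],'col',world(s,(.15,0,0)),'knob0',world(s,knob(s[5])))
E
python3 fit.py
```

```text
[0.5154 0.0232 0.1204 0.8482 0.2524 0.0008 0.1045]
[[-0.8, 0.1], [-0.5, -0.2], [0.2, 0.5], [-0.2, 1.0], [-0.2, 0.4], [0.3, -1.2], [-0.6, 0.0], [-1.5, -0.8], [-0.1, -0.7], [0.0, 1.3], [-0.2, -0.2], [0.3, 0.5], [-0.5, -0.6], [-0.2, -0.0]]
head [ 0.5794 -0.0824  0.2524] knob [ 0.5233 -0.1198  0.2069] sleeve [0.5154 0.0232] col [0.6643 0.0412 0.    ] knob0 [0.4503 0.0405 0.2069]
```

Column top is at (289,146) in the top picture, rod head at (338,174), knob at (352,199), and the master in its sleeve at (299,210). The one look-alike for the holder is the red one at (342,252), which is not meant; nothing else resembles the rod head. The fit to both pictures agrees to about 1 px: head height 0.252 puts the foot at 0.130, and the mill end is near 0.104, both in the given ranges.

```bash
python3 -m creep '[[[0,0,0,0.0335,-0.0228,-0.006,0],[0,0,0,0.0335,-0.0228,-0.006,0],[0,0,0,0.0335,-0.0228,-0.006,0],[0,0,0,0.0335,-0.0228,-0.006,0],[0,0,0,0.0335,-0.0228,-0.006,0],[0,0,0,0.0335,-0.0228,-0.006,0],[0,0,0,0.0335,-0.0228,-0.006,0],[0,0,0,0.0335,-0.0228,-0.006,0],[0,0,0,0.0335,-0.0228,-0.006,0],[0,0,0,0.0335,-0.0228,-0.006,0],[0,0,0,0.0335,-0.0228,-0.006,0],[0,0,0,0.0335,-0.0228,-0.006,0],[0,0,0,0.0335,-0.0228,-0.006,0],[0,0,0,0.0335,-0.0228,-0.006,0],[0,0,0,0.0335,-0.0228,-0.006,0],[0,0,0,0.0335,-0.0228,-0.006,0]]]' 
python3 -m creep '[[[0,0,-0.14,0,0,0,0],[0,0,-0.14,0,0,0,0],[0,0,-0.14,0,0,0,0],[0,0,-0.14,0,0,0,0],[0,0,-0.14,0,0,0,0],[0,0,0,0,0,0,0]]]'
python3 - <<'E'
from bench import status,cams
import cv2,numpy as np
o=status.get_obs(); print(o['eef_pos'],o['tool_rot'],o['contact_force'],o['joint_positions'])
p=cams.read_camera('wrist'); cv2.imwrite('pics/w1.png',p['image'])
print(p['vfov'],p['cx'],p['cy'],p['dist'],p['hand_eye'])
f=200/np.tan(np.radians(p['vfov']/2));Kc=np.array([[f,0,p['cx']],[0,f,p['cy']],[0,0,1]])
T=np.linalg.inv(p['hand_eye']);R=o['tool_rot']
P=np.array([[.5794,-.0824,.2654],[.5233,-.1198,.2069]])
t=(P-o['eef_pos'])@R
print(cv2.projectPoints(t,cv2.Rodrigues(T[:3,:3])[0],T[:3,3],Kc,np.array(p['dist']))[0])
E
```

```text
clock: 2.5
eef_pos: [0.5804, -0.0806, 0.344]
tool_rot: [[0.963, 0.27, 0.0], [0.27, -0.963, -0.0], [0.0, 0.0, -1.0]]
contact_force: [0.2, -1.2, 1.1]
gripper_width: 0.088
finger_force: 0.0
clock: 3.1
eef_pos: [0.5796, -0.082, 0.3437]
tool_rot: [[0.562, 0.827, 0.0], [0.827, -0.562, -0.0], [0.0, 0.0, -1.0]]
contact_force: [-0.0, -0.2, 0.9]
gripper_width: 0.088
finger_force: 0.0
[ 0.57956467 -0.08204904  0.34365937] [[ 5.61898647e-01  8.27206087e-01  2.85272300e-05]
 [ 8.27206087e-01 -5.61898647e-01 -9.80818992e-06]
 [ 7.91601755e-06  2.91091070e-05 -1.00000000e+00]] [-0.01394826 -0.20780262  0.86299462] [-1.98751581e-01  9.41415908e-02  1.05556742e+00 -4.36366116e-06
  1.99185374e+00  3.97925904e-01]
67.08175456731415 317.04965746971124 200.66104986754095 [-0.04178659  0.          0.          0.          0.        ] [[ 4.09581794e-05 -9.70256503e-01 -2.42079156e-01  6.46734443e-02]
 [ 9.99999854e-01 -9.07133089e-05  5.32773468e-04 -1.78557897e-04]
 [-5.38886723e-04 -2.42079142e-01  9.70256357e-01 -1.36142105e-01]
 [ 0.00000000e+00  0.00000000e+00  0.00000000e+00  1.00000000e+00]]
[[[317.2101718  215.7863047 ]]

 [[291.27188982 259.39488151]]]
```

View pics/w1.png

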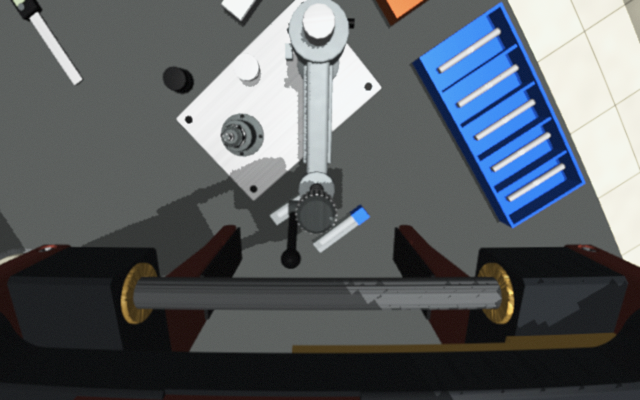

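The wrist view shows the knurled head at (317,213), predicted at (317,216), so about 2 mm off along tool x. The knob at (290,259) is clear of the fingers.

```bash
python3 -m creep '[[[0,0,0,0.002,0,0.02,0],[0,0,0,0,0,0.02,0],[0,0,0,0,0,0.02,0],[0,0,0,0,0,0.02,0],[0,0,0,0,0,0.006,0],[0,0,0,0,0,0,0],[0,0,0,0,0,0,150],[0,0,0,0,0,0,255],[0,0,0,0,0,0,255],[0,0,0,0,0,0,255],[0,0,0,0,0,0,255],[0,0,0,0,0,0,255],[0,0,0,0,0,0,255]]]' 25
```

```text
clock: 4.45
eef_pos: [0.5807, -0.0804, 0.2576]
tool_rot: [[0.563, 0.826, 0.0], [0.826, -0.563, -0.0], [-0.0, 0.0, -1.0]]
contact_force: [1.2, 0.1, -0.4]
gripper_width: 0.0352
finger_force: 0.0
```

```bash
python3 -m creep '[[[0,0,0,0,0,0,255],[0,0,0,0,0,0,255],[0,0,0,0,0,0,255]]]'; python3 -m creep '[[[0,0,0.06,0.0003,-0.009,0,255],[0,0,0.06,0.0003,-0.009,0,255],[0,0,0.06,0.0003,-0.009,0,255]]]'
```

```text
clock: 4.75
eef_pos: [0.5805, -0.0804, 0.2576]
tool_rot: [[0.563, 0.827, -0.0], [0.827, -0.563, 0.0], [-0.0, -0.0, -1.0]]
contact_force: [-0.6, 0.8, -0.2]
gripper_width: 0.0292
finger_force: 25.0
clock: 5.05
eef_pos: [0.5601, -0.0634, 0.2575]
tool_rot: [[0.704, 0.71, 0.001], [0.71, -0.704, -0.001], [0.0, 0.001, -1.0]]
contact_force: [2.3, -0.1, -0.9]
gripper_width: 0.0293
finger_force: 25.0
```

```bash
python3 -m creep '[[[0,0,0.08,0.0005,-0.012,0,255],[0,0,0.08,0.0005,-0.012,0,255],[0,0,0.08,0.0005,-0.012,0,255],[0,0,0.08,0.0005,-0.012,0,255],[0,0,0.08,0.0005,-0.012,0,255],[0,0,0.08,0.0005,-0.012,0,255],[0,0,0.08,0.0005,-0.012,0,255],[0,0,0,0,0,0,255]]]'
 python3 -m creep '[[[0,0,0.02,0,-0.003,0,255],[0,0,0.02,0,-0.003,0,255],[0,0,0,0,0,0,255]]]'
```

```text
clock: 5.85
eef_pos: [0.5195, 0.0104, 0.2575]
tool_rot: [[0.973, 0.232, 0.001], [0.232, -0.973, 0.001], [0.001, -0.001, -1.0]]
contact_force: [2.2, 2.1, -1.1]
gripper_width: 0.0294
finger_force: 25.0
clock: 6.15
eef_pos: [0.5186, 0.0148, 0.2575]
tool_rot: [[0.981, 0.192, 0.001], [0.192, -0.981, -0.0], [0.001, 0.0, -1.0]]
contact_force: [5.8, 1.4, -3.0]
gripper_width: 0.0291
finger_force: 25.0
```

```bash
python3 -m creep '[[[0,0,0.02,0.0005,-0.003,0,255],[0,0,0.01,0.0003,-0.0015,0,255],[0,0,0,0,0,0,255]]]'
 python3 -m creep '[[[0,0,0.01,0,-0.0015,0,255],[0,0,0.01,0,-0.0015,0,255],[0,0,0,0,0,0,255]]]'
```

```text
clock: 6.45
eef_pos: [0.5179, 0.0193, 0.2574]
tool_rot: [[0.987, 0.162, -0.001], [0.162, -0.987, -0.0], [-0.001, 0.0, -1.0]]
contact_force: [3.0, -1.4, -2.6]
gripper_width: 0.0291
finger_force: 25.0
clock: 6.75
eef_pos: [0.5174, 0.0226, 0.2575]
tool_rot: [[0.99, 0.142, -0.0], [0.142, -0.99, -0.0], [-0.0, 0.0, -1.0]]
contact_force: [4.0, -1.4, -3.5]
gripper_width: 0.0296
finger_force: 25.0
```

```bash
python3 -m creep '[[[0,0,0.01,0.0003,-0.0015,0,255],[0,0,0,0,0,0,255]]]'
 python3 -m creep '[[[0,0,0.01,0,-0.0015,0,255],[0,0,0,0,0,0,255]]]'
```

```text
clock: 6.95
eef_pos: [0.5173, 0.0241, 0.2575]
tool_rot: [[0.991, 0.132, -0.001], [0.132, -0.991, -0.0], [-0.001, -0.0, -1.0]]
contact_force: [1.3, -1.6, -3.0]
gripper_width: 0.0293
finger_force: 25.0
clock: 7.15
eef_pos: [0.5172, 0.0247, 0.2575]
tool_rot: [[0.993, 0.121, -0.0], [0.121, -0.993, -0.002], [-0.001, 0.002, -1.0]]
contact_force: [1.7, -6.7, -3.1]
gripper_width: 0.0293
finger_force: 25.0
```

```bash
python3 -m creep '[[[0,0,0,0,-0.001,0,255],[0,0,0,0,0,0,255]]]'
```

```text
clock: 7.35
eef_pos: [0.5172, 0.0248, 0.2575]
tool_rot: [[0.993, 0.12, -0.0], [0.12, -0.993, -0.004], [-0.001, 0.003, -1.0]]
contact_force: [2.6, -9.6, -4.5]
gripper_width: 0.0288
finger_force: 25.0
```

The arm is on the stop pin: it no longer moves and the force rises to 9.6 N. I'll ease off and lower the rod.

```bash
python3 -m creep '[[[0,0,0,0,0.001,0,255],[0,0,0,0,0,0.001,255],[0,0,0,0,0,0.0015,255],[0,0,0,0,0,0.0015,255],[0,0,0,0,0,0.0015,255],[0,0,0,0,0,0.0015,255],[0,0,0,0,0,0.0015,255],[0,0,0,0,0,0.0015,255],[0,0,0,0,0,0.0015,255],[0,0,0,0,0,0.0015,255],[0,0,0,0,0,0.0015,255],[0,0,0,0,0,0,255]]]'
```

```text
clock: 8.55
eef_pos: [0.5172, 0.0247, 0.2446]
tool_rot: [[0.993, 0.121, 0.002], [0.121, -0.993, -0.002], [0.001, 0.002, -1.0]]
contact_force: [-0.5, -6.5, 3.3]
gripper_width: 0.0293
finger_force: 25.0
```

```bash
python3 - <<'E'
from bench import status,cams
import cv2
o=status.get_obs(); print(o['contact_force'],o['eef_pos'])
p=cams.read_camera('side'); cv2.imwrite('pics/s2.png',cv2.resize(p['image'][150:270,240:400],(800,600),interpolation=cv2.INTER_CUBIC))
E
```

```text
[-0.45871054 -6.47999082  3.30263612] [0.51724597 0.02465228 0.24463691]
```

View pics/s2.png

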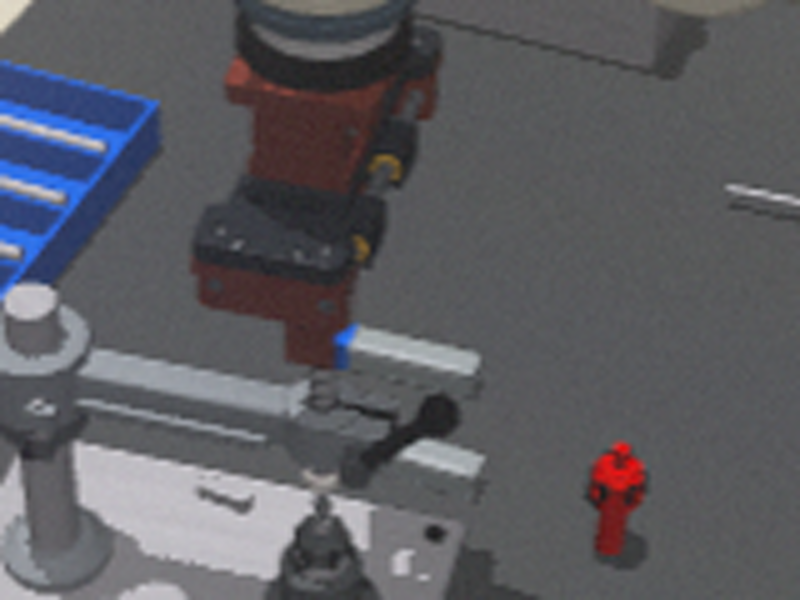

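The side view shows the foot (320,483 in the crop) right over the mill tip (322,497), with roughly 10 mm left.

```bash
python3 -m creep '[[[0,0,0,0,0,0.001,255],[0,0,0,0,0,0.001,255],[0,0,0,0,0,0.001,255],[0,0,0,0,0,0.001,255],[0,0,0,0,0,0.001,255]]]'|grep -E 'pos|for'; for i in 1 ; do python3 -m creep '[[[0,0,0,0,0,0.0005,255],[0,0,0,0,0,0.0005,255],[0,0,0,0,0,0,255]]]'|grep -E 'pos|for'; done
```

```text
eef_pos: [0.5173, 0.0246, 0.2399]
contact_force: [-0.8, -6.3, 3.3]
finger_force: 25.0
eef_pos: [0.5173, 0.0247, 0.2388]
contact_force: [-0.8, -7.2, 3.4]
finger_force: 25.0
```

```bash
python3 -m creep '[[[0,0,0,0,0,0.0005,255],[0,0,0,0,0,0.0005,255],[0,0,0,0,0,0,255]]]'|grep -E 'pos|for'
```

```text
eef_pos: [0.5173, 0.0246, 0.2378]
contact_force: [-0.7, -5.5, 2.9]
finger_force: 25.0
```

```bash
python3 -m creep '[[[0,0,0,0,0,0.0005,255],[0,0,0,0,0,0.0005,255],[0,0,0,0,0,0,255]]]'|grep -E 'pos|for'
```

```text
eef_pos: [0.5173, 0.0246, 0.2368]
contact_force: [-0.2, -6.7, 3.3]
finger_force: 25.0
```

```bash
python3 -m creep '[[[0,0,0,0,0,0.0005,255],[0,0,0,0,0,0.0005,255],[0,0,0,0,0,0,255]]]'|grep -E 'pos|t_for'
```

```text
eef_pos: [0.5173, 0.0247, 0.2358]
contact_force: [0.5, -7.0, 3.5]
```

```bash
python3 -m creep '[[[0,0,0,0,0,0.0005,255],[0,0,0,0,0,0,255]]]'|grep -E 'pos|t_for'
```

```text
eef_pos: [0.5173, 0.0246, 0.2353]
contact_force: [-0.8, -5.3, 3.4]
```

```bash
python3 -m creep '[[[0,0,0,0,0,0.0005,255],[0,0,0,0,0,0,255]]]'|grep -E 'pos|t_for'
```

```text
eef_pos: [0.5173, 0.0246, 0.2349]
contact_force: [0.0, -5.8, 3.3]
```

```bash
python3 -m creep '[[[0,0,0,0,0,0.0005,255],[0,0,0,0,0,0,255]]]'|grep -E 'pos|t_for'
```

```text
eef_pos: [0.5173, 0.0247, 0.2343]
contact_force: [-0.2, -5.6, 4.1]
```

```bash
python3 -m creep '[[[0,0,0,0,0,0.0005,255],[0,0,0,0,0,0,255]]]'|grep -E 'pos|t_for'
```

```text
eef_pos: [0.5173, 0.0247, 0.2339]
contact_force: [-0.4, -6.8, 3.1]
```

```bash
python3 -m creep '[[[0,0,0,0,0,0.0004,255],[0,0,0,0,0,0,255]]]'|grep -E 'pos|t_for'
```

```text
eef_pos: [0.5173, 0.0247, 0.2335]
contact_force: [-0.6, -6.1, 3.8]
```

```bash
python3 -m creep '[[[0,0,0,0,0,0.0004,255],[0,0,0,0,0,0,255]]]'|grep -E 'pos|t_for'
```

```text
eef_pos: [0.5173, 0.0246, 0.2331]
contact_force: [-1.0, -5.8, 3.3]
```

```bash
python3 -m creep '[[[0,0,0,0,0,0.0004,255],[0,0,0,0,0,0,255]]]'|grep -E 'pos|t_for'
```

```text
eef_pos: [0.5173, 0.0246, 0.2327]
contact_force: [0.3, -5.6, 2.5]
```

```bash
python3 -m creep '[[[0,0,0,0,0,0.0004,255],[0,0,0,0,0,0,255]]]'|grep -E 'pos|t_for'
```

```text
eef_pos: [0.5173, 0.0247, 0.2323]
contact_force: [-0.4, -6.4, 2.9]
```

```bash
python3 -m creep '[[[0,0,0,0,0,0.0004,255],[0,0,0,0,0,0,255]]]'|grep -E 'pos|t_for'
```

```text
eef_pos: [0.5172, 0.0247, 0.2318]
contact_force: [-0.3, -6.2, 3.6]
```

```bash
python3 -m creep '[[[0,0,0,0,0,0.0005,255],[0,0,0,0,0,0,255]]]'|grep -E 'pos|t_for'
```

```text
eef_pos: [0.5173, 0.0246, 0.2313]
contact_force: [0.2, -5.6, 2.4]
```

```bash
python3 -m creep '[[[0,0,0,0,0,0.0005,255],[0,0,0,0,0,0,255]]]'|grep -E 'pos|t_for'
```

```text
eef_pos: [0.5173, 0.0247, 0.2309]
contact_force: [-0.1, -6.3, 3.2]
```

```bash
python3 -m creep '[[[0,0,0,0,0,0.0005,255],[0,0,0,0,0,0,255]]]'|grep -E 'pos|t_for'
```

```text
eef_pos: [0.5173, 0.0247, 0.2304]
contact_force: [0.2, -5.8, 3.4]
```

```bash
python3 -m creep '[[[0,0,0,0,0,0.0005,255],[0,0,0,0,0,0,255]]]'|grep -E 'pos|t_for'
```

```text
eef_pos: [0.5173, 0.0247, 0.2302]
contact_force: [0.1, -6.8, 3.7]
```

```bash
python3 -m creep '[[[0,0,0,0,0,0.0005,255],[0,0,0,0,0,0,255]]]'|grep -E 'pos|t_for'
```

```text
eef_pos: [0.5173, 0.0247, 0.2302]
contact_force: [-1.0, -5.6, 5.2]
```

```bash
python3 -m creep '[[[0,0,0,0,0,0.0005,255],[0,0,0,0,0,0,255]]]'|grep -E 'pos|t_for'
```

```text
eef_pos: [0.5173, 0.0247, 0.2301]
contact_force: [-2.1, -5.3, 7.7]
```

Contact: the tool stopped at z 0.2302 and the force rose from 3.3 N to 7.7 N, so about 4.5 N on the foot. Next I'll unload the tool, open, rise, close and move over the knob.

```bash
python3 -m creep '[[[0,0,0,0,0.001,-0.0008,255],[0,0,0,0,0,0,255],[0,0,0,0,0,0,200],[0,0,0,0,0,0,100],[0,0,0,0,0,0,50],[0,0,0,0,0,0,50],[0,0,0,0,0,0,50],[0,0,0,0,0,0,50],[0,0,0,0,0,-0.01,50],[0,0,0,0,0,-0.02,50],[0,0,0,0,0,-0.02,50],[0,0,0,0,0,-0.015,50],[0,0,0,0,0,0,50]]]'
python3 -m creep '[[[0,0,0,-0.016,-0.0065,0,255],[0,0,0,-0.016,-0.0065,0,255],[0,0,0,-0.016,-0.0065,0,255],[0,0,0,-0.016,-0.0065,0,255],[0,0,0,0,0,0,255],[0,0,0,0,0,0,255],[0,0,0,0,0,0,255],[0,0,0,0,0,0,255]]]'
python3 - <<'E'
from bench import status,cams
import cv2
p=cams.read_camera('side'); cv2.imwrite('pics/s3.png',cv2.resize(p['image'][150:270,240:400],(800,600),interpolation=cv2.INTER_CUBIC))
from h import *
s=[.5154,.0232,.1204]
print(proj('side',world(s,knob(0))), proj('top',world(s,knob(0))))
p=cams.read_camera('wrist'); cv2.imwrite('pics/w3.png',p['image'])
E
```

```text
clock: 14.6
eef_pos: [0.5181, 0.0246, 0.2963]
tool_rot: [[0.992, 0.122, 0.005], [0.122, -0.992, -0.0], [0.005, 0.001, -1.0]]
contact_force: [-0.4, 0.1, 0.9]
gripper_width: 0.0708
finger_force: 0.0
clock: 15.4
eef_pos: [0.4512, 0.0423, 0.2924]
tool_rot: [[0.993, 0.122, -0.001], [0.122, -0.993, -0.0], [-0.001, -0.0, -1.0]]
contact_force: [0.1, -0.3, -0.9]
gripper_width: 0.01
finger_force: 0.0
[[327.52002679 232.44955787]] [[289.68578676 229.80479424]]
```

View pics/s3.png

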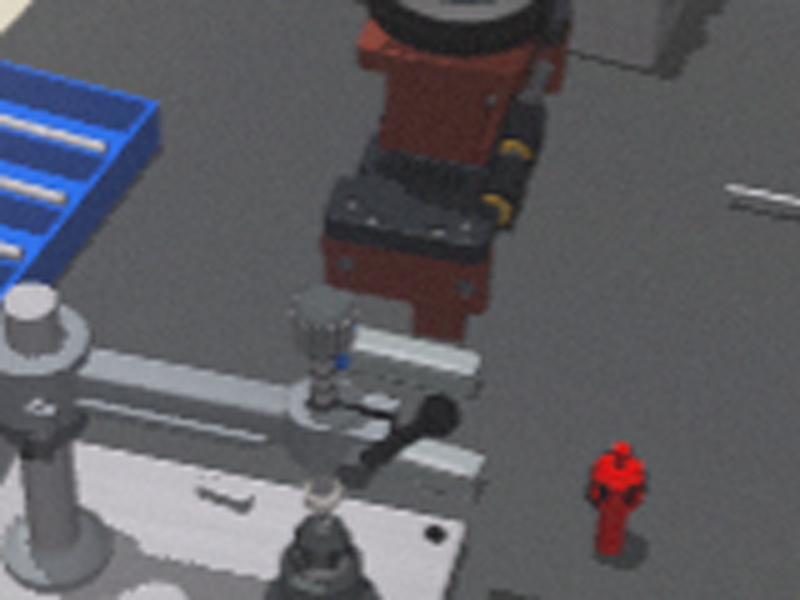

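View pics/w3.png

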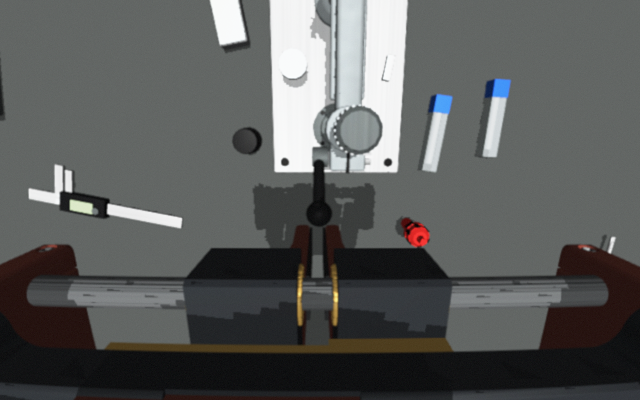

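The foot sits on the mill (crop 322,492), and the knob at (318,213) in the wrist view is in line with the closing fingers. I'll press it along its arc.

```bash
python3 -m creep '[[[0,0,0,0,0,0.02,255],[0,0,0,0,0,0.02,255],[0,0,0,0,0,0.005,255],[0,0,0,-0.003,0,0.006,255],[0,0,0,-0.003,0,0.006,255],[0,0,0,-0.0025,0,0.0045,255],[0,0,0,-0.0025,0,0.0045,255],[0,0,0,0,0,0,255]]]'
```

```text
clock: 16.3
eef_pos: [0.4384, 0.041, 0.231]
tool_rot: [[0.992, 0.122, 0.001], [0.122, -0.992, -0.0], [0.001, 0.0, -1.0]]
contact_force: [-9.4, -0.3, 14.0]
gripper_width: 0.0006
finger_force: 7.0
```

```bash
python3 -m creep '[[[0,0,0,-0.0022,0,0.005,255],[0,0,0,-0.0022,0,0.005,255],[0,0,0,-0.0013,0,0.005,255],[0,0,0,-0.0013,0,0.005,255],[0,0,0,-0.0005,0,0.005,255],[0,0,0,-0.0005,0,0.005,255],[0,0,0,0,0,0,255]]]'
```

```text
clock: 17.0
eef_pos: [0.4314, 0.0401, 0.1984]
tool_rot: [[0.992, 0.122, 0.001], [0.122, -0.992, -0.0], [0.001, 0.0, -1.0]]
contact_force: [-2.4, 0.5, 3.2]
gripper_width: 0.0004
finger_force: 1.5
```

```bash
python3 -m creep '[[[0,0,0,0,0,0.004,255],[0,0,0,0.0005,0,0.004,255],[0,0,0,0.0005,0,0.004,255],[0,0,0,0,0,0.003,255],[0,0,0,0,0,0,255]]]'
```

```text
clock: 17.5
eef_pos: [0.4326, 0.0402, 0.1839]
tool_rot: [[0.992, 0.122, 0.001], [0.122, -0.992, -0.0], [0.001, 0.0, -1.0]]
contact_force: [-3.8, 0.1, 5.9]
gripper_width: 0.0002
finger_force: 3.0
```

```bash
python3 -m creep '[[[0,0,0,0,0,0.002,255],[0,0,0,0,0,0,255]]]'
```

```text
clock: 17.7
eef_pos: [0.4328, 0.0403, 0.1823]
tool_rot: [[0.992, 0.122, 0.002], [0.122, -0.992, -0.0], [0.002, 0.0, -1.0]]
contact_force: [-3.5, 0.4, 7.2]
gripper_width: 0.0006
finger_force: 3.7
```

Nearly at the predicted end height (0.1825). I'll go on until the force shows the end stop.

```bash
python3 -m creep '[[[0,0,0,0,0,0.002,255],[0,0,0,0,0,0,255]]]'|grep -E 'pos|t_for'
```

```text
eef_pos: [0.4329, 0.0403, 0.1816]
contact_force: [-6.9, -0.0, 13.0]
```

```bash
python3 -m creep '[[[0,0,0,0,0,0.0015,255],[0,0,0,0,0,0,255]]]'|grep -E 'pos|t_for'
```

```text
eef_pos: [0.433, 0.0403, 0.1814]
contact_force: [-8.9, -0.4, 18.4]
```

```bash
python3 -m creep '[[[0,0,0,0,0,0,255],[0,0,0,0,0,-0.02,255],[0,0,0,0,0,-0.03,255],[0,0,0,0,0,-0.04,255],[0,0,0,0,0,-0.04,255],[0,0,0,-0.03,0,0,255],[0,0,0,-0.03,0,0,255],[0,0,0,0,0,0,255]]]'
python3 - <<'E'
from bench import status,cams
import cv2
p=cams.read_camera('side'); cv2.imwrite('pics/s4.png',cv2.resize(p['image'][150:270,240:400],(800,600),interpolation=cv2.INTER_CUBIC))
from h import *
s=[.5154,.0232,.1204]
for l in(1,1.1): print((proj('side',world(s,knob(l)))-[240,150])*5)
E
```

```text
clock: 18.9
eef_pos: [0.3719, 0.0328, 0.3088]
tool_rot: [[0.992, 0.122, 0.004], [0.122, -0.992, -0.0], [0.004, 0.001, -1.0]]
contact_force: [0.3, 0.4, 0.3]
gripper_width: 0.0004
finger_force: 0.0
[[475.76783776 500.34931882]]
[[473.01710169 508.32201543]]
```

View pics/s4.png

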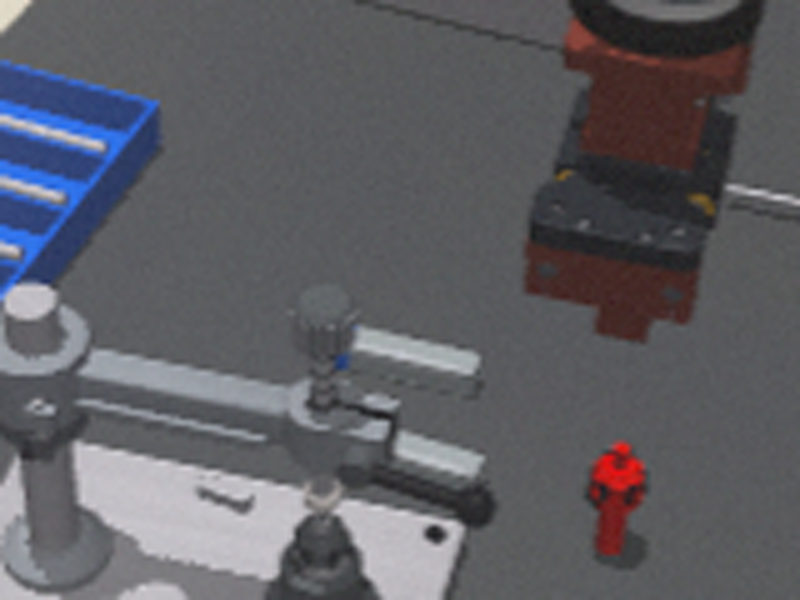

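The lever is down (knob at 477,502 in the crop). Its end height of 0.1814 matches the end stop to about 1 mm, and it stalled at 18 N where 5–9 N would still move it. The foot is still on the mill at (322,492) and the arm is clear.

```bash
python3 -c "
from bench import sign_off; print(sign_off())"
```

```text
the job is handed in; nothing more can be done
None
```

The job is handed in. The arm is on its stop pin, the foot was lowered onto the mill with about 4.5 N, and the clamp lever was pressed to its end stop; the last picture shows the foot still on the mill and the robot clear of everything.

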